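# Reset the fork-leg rest one hole nearer the vice

## Robot

A 6-joint arm with a two-finger parallel gripper is mounted at the origin on the work surface. World frame = base frame: x ahead of the robot, y to its left, z up, the work surface at z = 0. Lengths are in m, angles in rad, forces in N, time in s.
With the tool pointing down it reaches from about 0.375 to 0.9 m from the base axis. Payload 3.1 kg.
Tool frame: the origin (TCP) lies on the front face of the gripper's body, between the roots of the fingers; the fingertips stand 70 mm ahead of it and the grasp point (between the pads) lies 51 mm ahead of it; z points along the fingers, y is the line along which they close (so a half turn about z gives the same grasp; the last joint's range is limited). The gripper opens to 87 mm and grips with 3 to 60 N. Pads are 19 mm wide; open, the fingers measure 117 mm over their backs; the gripper's body (75 mm by 190 mm) begins 51 mm behind the grasp point.
Start: joints at [1.081, 0.527, 1.433, -0, 1.181, -0.178], TCP at [0.192, 0.595, 0.292] pointing down, gripper open.
Joint ranges: [-3.08, 3.08], [-0.75, 2.2], [0.22, 2.44], [-1.43, 4.57], [0, 2.65], [-2.85, 2.85]. Speed limits (rad/s): [2.79, 2.79, 3.14, 3.14, 3.14, 3.14].

## Interface

Orientations are given as a unit quaternion [x, y, z, w].
In Python, from rig import robot, cams, ticket gives the robot as it stands. The module is installed in compiled form; this text tells all that it offers.
- The arm moves only by the shell command python3 -m crank 'ROWS' [FORCE]. ROWS is JSON, a list of rows, each a list of 7 numbers: the shift along the tool's x, y, z in cm, then the turn, a rotation vector about the tool's x, y, z in rad, then the closure, from 0 (fully open) to 1 (shut). A call has 1 to 5 rows; each row shifts and turns the commanded pose from where the row before left it, along the tool's axes as they then stand; what a row does not reach is not made up. A row lasts 1/8 s, in which the tool goes at most 62.5 mm and 10.7 degrees, less where a joint would pass 70% of its speed; a pose out of reach is approached as far as the arm can. A call is refused whole if a number of a shift passes 6.25 or a number of a turn 0.188, either way. A call with a gripper value outside its range is refused whole. The fingers move at their own pace and stop on an object; FORCE is the grip in N (left out, the last holds). Time passes only in rows, so rows that do not move let the fingers close. It gives the time, the measured TCP pose, the force, the opening and the grip force at its end, in the units of the state.
- robot.get_obs(): the state, without advancing time (a new reading comes with each control period).
- cams.camera(name): name is "scene" or "side" or "wrist"; returns the picture (384x512x3 uint8, red, green, blue); there is no depth.
- cams.camera_info(name): a dict with "intrinsics" (3x3 intrinsics, pixels), "dist" ([k1, k2, p1, p2, k3] as OpenCV has them; the pictures are not rectified), "pose" (4x4, takes a point from camera to world coordinates). Camera axes: x right, y down, z forward; pixel columns grow to the right and rows downward; lengths in m; the calibration is good to about 2 mm. A picture is of the moment at which its call begins: read the wrist's pose just before it. camera_info takes no time and is no camera call; for the wrist camera it gives the pose at the moment of the call.
- ticket.hand_in(): hands the job in; it is judged then, once.
The state is a dict: "time": time; "q": joint angles; "joint_velocities": joint speeds; "joint_torque": joint torques, N m; "position": TCP position; "tool_rot": TCP orientation; "ft_force": force on the tool from outside, world axes, zero at the start; "moment": the same for the moment, N m; "grip_width": finger opening in m; "grip_force": force on a finger pad.
Only numpy, scipy, OpenCV 4.12 (cv2) and the standard library are available. Lean on these libraries where they do the work, as an engineer would, in place of code of your own. Each camera call takes 0.05 s, during which the arm holds its last target. There are 200 camera calls.

## Task

A shorter fork leg is coming into the vice, so the V-rest has to move up one hole on its rail. Swing the catch lever out until its arm stands square to the rail, pointing away from the V-rest; then pull the lock plunger up by its knob, slide the carriage to the next hole towards the vice and let the pin go fully home in that hole. Finish still holding the plunger knob with the pin home, the catch lever still square, and leave the loose things on the bench where they are.

Things in the scene. Friction and masses are not known exactly. Their poses are not given: they have to be found in the camera images.
- rail: Fixed aluminium and dark steel rail, 350 mm long, 160 mm wide, 35 to 40 mm high. Origin: on the bench under its middle; its y axis runs along the rail, z up; the side with the plunger is -x (nearer the robot). Five lock holes, 14 mm square, lie in a row along the rail at x = -55 mm, y = -120, -60, 0, 60, 120 mm. The rail does not move, but its place and heading differ each time.
- carriage (a joint): Position of the sliding carriage along the rail's +y, in m: 0 at the start (pin in the middle hole), 0.060 per hole, stops at +-0.132. Steel plate 190 x 60 x 12 mm, top 49 mm above the bench, that carries the lock plunger, the catch lever and, 100 mm from the plunger on the rail's +x side, a dark V-rest 34 mm along the rail, up to about 130 mm high. About 2.5 N of friction to slide it; locked to +-2 mm while the pin is in a hole.
- plunger (a joint): Lift of the lock plunger in m: 0 = pin fully home, 10 mm deep in its hole; the pin (10 mm thick, round-ended) is clear of the rail above about 0.010; stop at 0.016. A spring pulls it down with 5 N at 0 and 9 N at the top, so with the pin over a hole it drops in and elsewhere it rides on the rail. While the catch lever's blade covers its collar it lifts only 2 mm.
- knob: Black plunger knob, an upright cylinder of 28 mm diameter and 32 mm height on top of the plunger, which only moves straight up and down on the carriage. Origin: the knob's centre, 116 mm above the bench with the pin home, at x = -55 mm in the rail's frame. Free all round from 90 mm height up.
- catch (a joint): Angle of the catch lever in rad, counter-clockwise seen from above; its pivot is upright, on the carriage 40 mm from the plunger on the rail's -x side (x = -95 mm in the rail's frame, same y as the plunger). 0: arm points along the rail's +y and a short blade covers the plunger's collar; 1.571: arm points along the rail's -x, square to the rail, and the plunger is free. It starts between 0 and 0.35, turns to 2.3, stays where it is left (friction about 0.08 N m).
- lever_grip (a point): Grip of the catch lever: centre of an upright bare steel post of 16 mm diameter, 85 to 135 mm above the bench, at the end of the flat lever arm, 62 mm from the pivot. This point is 114 mm above the bench.
- vice_jaws (a point): Top of the bench vice's open jaw gap, 150 mm above the bench. The dark iron vice (about 250 x 150 mm, 160 mm high) is bolted down beyond one end of the rail, 310 mm from its middle: on the +y or the -y end, in different runs. A black parts bin, 200 x 140 mm and 110 mm high, stands in the same way at the other end.
- grease_jar: Loose white jar with black lid, 64 mm across, 75 mm high, beyond the rail. Origin: centre of its underside. Leave alone.
- fork_cap: Loose aluminium fork cap, 44 mm across, 34 mm high, beyond the rail. Origin: centre of its underside. Leave alone.
- spanner: Loose spanner, 180 mm, lying to the robot's right, on the robot's side of the rail. Leave alone.
- screwdriver: Loose screwdriver, 200 mm, lying to the robot's left, on the robot's side of the rail. Leave alone.

How it is judged:
On the way, in this order (a step that is already met when the one before it is completed fails the run):
1. the catch lever is swung square to the rail (within 10 degrees) with the carriage still in its first hole (value of joint catch between 1.396 and 1.746 rad and value of joint carriage between -0.004 and 0.004 m and value of joint plunger below 0.003 m), for 0.2 s.
2. the plunger is pulled up, at least 9 mm (value of joint catch between 1.396 and 1.746 rad and value of joint plunger above 0.009 m), for 0.1 s.
3. the carriage is at the next hole towards the vice and the pin is home in it (((y of vice_jaws in the frame of rail above 0 m and value of joint carriage between 0.056 and 0.064 m) or (y of vice_jaws in the frame of rail below 0 m and value of joint carriage between -0.064 and -0.056 m)) and value of joint plunger below 0.003 m), for 0.2 s.
At the end, for the whole second after the job is handed in: The carriage rests at the next hole towards the vice (60 mm from its start, within 4 mm), the pin is home in it (within 3 mm), the catch lever stands square to the rail (within 10 degrees), and the fingers still hold the plunger knob (more than 2 N) (all of step 3 and value of joint catch between 1.396 and 1.746 rad and contact force between the fingers and knob above 2 N and velocity of joint carriage between -0.01 and 0.01 m/s); the arm keeps its last pose, push and grip.
It fails at once if a loose thing on the bench is moved by more than 30 mm (distance of any of grease_jar, fork_cap, spanner, screwdriver from where it was at the start of the episode above 0.03 m).
It also fails if it takes over 54 s, if anything falls off the work surface, if the arm or the gripper's body presses on something with over 40 N, if the wrist force passes 120 N, or if a joint passes its speed limit or range.

## Working session

There is one attempt and no reset: what is moved stays moved. The work goes in short steps, Python scripts to look and compute and a shell command to move; the robot and the scene stay as the last step left them, time stands still between calls to the robot, and variables do not carry over. Pictures are saved under pics/ and viewed, at most 10 in all, crops included, and the job is handed in when it is done.

```bash
mkdir -p pics; cat > h.py <<'E'
import numpy as np, cv2, json
from rig import robot, cams, ticket
def snap(n,f):
    i=cams.camera_info(n); im=cams.camera(n); cv2.imwrite('pics/'+f+'.png',im[:,:,::-1]); np.savez('pics/'+f+'.npz',K=i['intrinsics'],d=i['dist'],T=i['pose']); return im
def ray(f,uv):
    z=np.load('pics/'+f+'.npz'); p=cv2.undistortPoints(np.array([[uv]],float),z['K'],z['d'])[0,0]
    T=z['T']; return T[:3,3],T[:3,:3]@np.array([p[0],p[1],1])
def onz(f,uv,h):
    o,d=ray(f,uv); return o+d*(h-o[2])/d[2]
def tri(f1,a,f2,b):
    A=np.zeros((3,3));B=np.zeros(3)
    for f,u in((f1,a),(f2,b)):
        o,d=ray(f,u);d=d/np.linalg.norm(d);P=np.eye(3)-np.outer(d,d);A+=P;B+=P@o
    return np.linalg.solve(A,B)
def proj(f,p):
    z=np.load('pics/'+f+'.npz');T=np.linalg.inv(z['T']);r,_=cv2.Rodrigues(T[:3,:3])
    return cv2.projectPoints(np.array([p],float),r,T[:3,3],z['K'],z['d'])[0][0,0]
E
python3 - <<'E'
from h import *
a=snap('scene','s1');b=snap('side','d1');c=snap('wrist','w1')
print(robot.get_obs())
for n in('scene','side','wrist'): print(cams.camera_info(n)['pose'].round(3))
cv2.imwrite('pics/m1.png',cv2.resize(np.vstack([np.hstack([a,b]),np.hstack([c,c*0])])[:,:,::-1],(800,600)))
E
```

```text
{'time': 0.15, 'q': array([ 1.08046197e+00,  5.28263413e-01,  1.43361401e+00,  4.60957302e-06,
        1.18139699e+00, -1.78484484e-01]), 'joint_velocities': array([ 0.00076792, -0.00059112, -0.00399887,  0.00132105, -0.00033224,
       -0.00056236]), 'joint_torque': array([ 1.47501163e-03, -4.40429091e+01, -1.76841849e+01,  6.34063664e-02,
        5.51993796e-02, -9.91626280e-05]), 'position': array([0.19150926, 0.59446456, 0.29148779]), 'tool_rot': array([ 1.55294692e-01,  9.87867831e-01, -7.93599279e-04, -2.77999799e-04]), 'ft_force': array([0.30103669, 0.24093628, 0.2070784 ]), 'moment': array([-0.01176044, -0.02212039, -0.03783312]), 'grip_force': 0.0, 'grip_width': 0.08698455678847275}
[[ 0.306  0.735 -0.605  1.115]
 [ 0.952 -0.24   0.191 -0.157]
 [-0.005 -0.634 -0.773  0.839]
 [ 0.     0.     0.     1.   ]]
[[-0.987 -0.094  0.131  0.427]
 [-0.16   0.67  -0.725  0.624]
 [-0.02  -0.736 -0.676  0.671]
 [ 0.     0.     0.     1.   ]]
[[ 0.308  0.919  0.246  0.124]
 [ 0.951 -0.297 -0.081  0.616]
 [-0.002  0.259 -0.966  0.385]
 [ 0.     0.     0.     1.   ]]
```

View pics/m1.png

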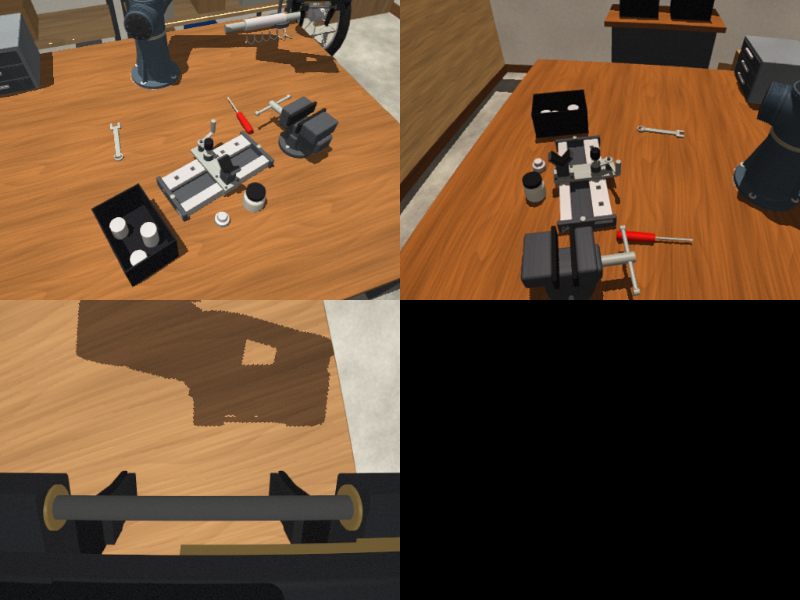

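The scene view (left) shows the rail at its centre (~(215,175) in the mosaic). The vice is at the upper right on the world +y side, so on the rail's +y end, and the bin is on the other end. I'll enlarge both views for details.

```bash
python3 - <<'E'
from h import *
a=cv2.imread('pics/s1.png')[140:290,190:360];b=cv2.imread('pics/d1.png')[165:305,180:300]
A=cv2.resize(a,None,fx=3,fy=3,interpolation=2) # origin 190,140
B=cv2.resize(b,None,fx=2.4,fy=3,interpolation=2)
B=cv2.resize(b,None,fx=2.4,fy=2.4,interpolation=2)
o=np.zeros((450,510+288,3),np.uint8);o[:450,:510]=A;o[:336,510:]=B
cv2.imwrite('pics/m2.png',o)
E
```

```text
(no output)
```

View pics/m2.png

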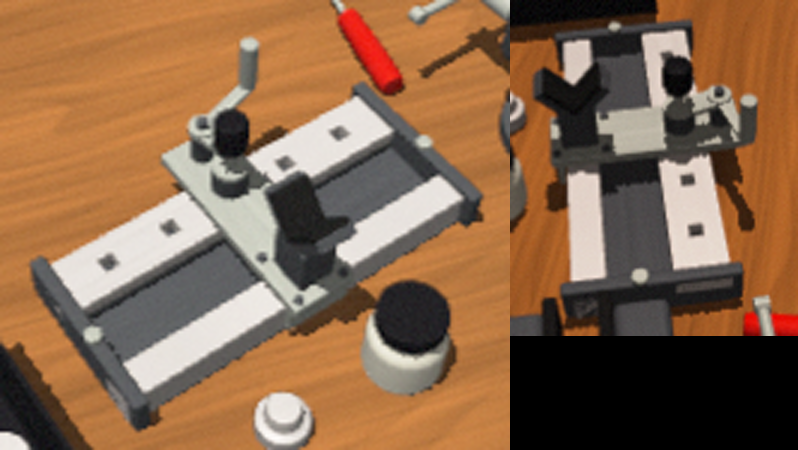

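In the scene crop, the holes are at (109,262), (170,227), (285,162) and (339,133), the knob at (231,132) and the post top at (249,44). In the side crop, the knob is at (678,77) and the post top at (749,100). Next step is to compute positions.

```bash
cat >> h.py <<'E'
S=lambda u,v:(u/3+190-.33,v/3+140-.33)
D=lambda u,v:((u-510)/2.4+180-.3,v/2.4+165-.3)
E
python3 - <<'E'
from h import *
H=np.array([onz('s1',S(*p),.04)[:2] for p in((109,262),(170,227),(285,162),(339,133))])
y=np.array([-.12,-.06,.06,.12]); 
fx=np.polyfit(y,H[:,0],1);fy=np.polyfit(y,H[:,1],1)
print(H.round(4),fx,fy,'mid hole',fx[1],fy[1],'ydir deg',np.degrees(np.arctan2(fy[0],fx[0])),np.hypot(fx[0],fy[0]))
print('sideholes',onz('d1',D(686,179),.04),onz('d1',D(696,229),.04))
print('knob',tri('s1',S(231,132),'d1',D(678,77)))
print('post top',tri('s1',S(249,44),'d1',D(749,99)),onz('s1',S(249,44),.135))
print('pivot',tri('s1',S(201,124),'d1',D(719,96)))
E
```

```text
[[ 0.5826 -0.0602]
 [ 0.5648 -0.0032]
 [ 0.5299  0.1111]
 [ 0.514   0.1676]] [-0.28668785  0.54780429] [0.94982476 0.05383611] mid hole 0.5478042933162978 0.05383611281405548 ydir deg 106.79551362770958 0.9921476678126946
sideholes [0.52549514 0.11592726 0.04      ] [0.50695934 0.17229419 0.04      ]
knob [0.54211802 0.05549726 0.11524801]
post top [0.47103633 0.09478735 0.13421992] [0.4734849  0.09506091 0.135     ]
pivot [0.50326725 0.04400589 0.08473472]
```

The rail's y axis is at 106.8° and the knob at about (0.544, 0.055). The post is at (0.472, 0.095), giving a catch angle of about 0.31 rad. The tool's current yaw (closing axis at 72°) suits the middle of the arc, so I'll go above the post.

```bash
python3 -m crank '[[-4.2,-3.9,0,0,0,0,0],[-4.2,-3.9,0,0,0,0,0],[-4.2,-3.9,0,0,0,0,0],[-4.2,-3.9,0,0,0,0,0],[-4.2,-3.9,0,0,0,0,0]]' 15
python3 -m crank '[[-4.2,-3.9,0,0,0,0,0],[-4.2,-3.9,0,0,0,0,0],[-4.2,-3.9,0,0,0,0,0],[-4.2,-3.9,0,0,0,0,0],[-4.2,-3.9,0,0,0,0,0]]'
python3 -m crank '[[0,0,2,0,0,0,0],[0,0,2,0,0,0,0],[0,0,0,0,0,0,0]]'
python3 - <<'E'
from h import *
w=snap('wrist','w2'); cv2.imwrite('pics/w2.png',w[:,:,::-1])
print(proj('w2',[.472,.095,.135]),proj('w2',[.544,.0555,.132]))
E
```

```text
time: 0.78
position: [0.3324, 0.3432, 0.2922]
tool_rot: [0.155, 0.988, 0.0, 0.0]
ft_force: [0.4, -0.9, -0.0]
grip_width: 0.0868
grip_force: 0.0
time: 1.4
position: [0.4725, 0.093, 0.2923]
tool_rot: [0.155, 0.988, 0.0, 0.0]
ft_force: [0.5, 0.3, -0.9]
grip_width: 0.087
grip_force: 0.0
time: 1.78
position: [0.4708, 0.0945, 0.251]
tool_rot: [0.156, 0.988, -0.0, -0.002]
ft_force: [0.5, -0.3, 0.5]
grip_width: 0.087
grip_force: 0.0
[260.68277505 211.4522875 ] [239.15319811 316.43356862]
```

View pics/w2.png

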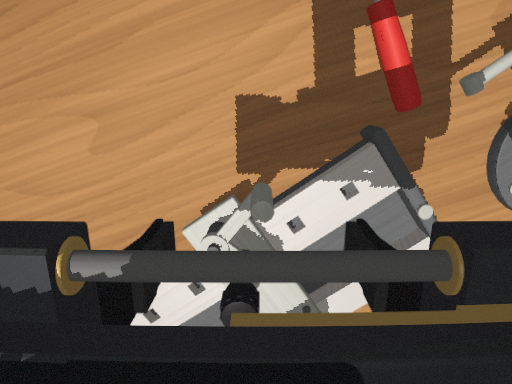

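The wrist view shows the post at (262,205), within a pixel or two of the prediction (261,211) and centred between the fingers (165 and 365). The knob is at (240,300), so I can descend and grip.

```bash
python3 - <<'E'
from h import *
H=np.array([onz('w2',p,.04)[:2] for p in((152,316),(196,287),(295,224),(349,190))])
y=np.array([-.12,-.06,.06,.12]);fx=np.polyfit(y,H[:,0],1);fy=np.polyfit(y,H[:,1],1)
print(fx,fy,np.degrees(np.arctan2(fy[0],fx[0])))
E
python3 -m crank '[[0,0,3,0,0,0,0],[0,0,3,0,0,0,0],[0,0,2.6,0,0,0,0],[0,0,0,0,0,0,0.5],[0,0,0,0,0,0,1]]' 15
python3 -m crank '[[0,0,0,0,0,0,1],[0,0,0,0,0,0,1],[0,0,0,0,0,0,1],[0,0,0,0,0,0,1]]' 15
```

```text
[-0.28707362  0.542331  ] [0.94329822 0.05585903] 106.92656016593558
time: 2.45
position: [0.4726, 0.095, 0.1674]
tool_rot: [0.155, 0.988, 0.0, 0.001]
ft_force: [0.3, -0.5, -0.1]
grip_width: 0.0744
grip_force: 0.0
time: 2.95
position: [0.4718, 0.0948, 0.1664]
tool_rot: [0.155, 0.988, 0.0, 0.0]
ft_force: [-0.3, -0.2, -0.2]
grip_width: 0.0349
grip_force: 0.0
```

```bash
python3 -m crank '[[0,0,0,0,0,0,1],[0,0,0,0,0,0,1],[0,0,0,0,0,0,1]]' 15
python3 - <<'E'
from h import *
# arc: plunger P, rail heading; waypoints from measured grip point
P=np.array([.544,.0555]);a=np.radians(106.85);ex=np.array([np.sin(a),-np.cos(a)]);piv=P-.04*ex
g=robot.get_obs()['position'][:2];v=g-piv;r=np.hypot(*v);t0=np.arctan2(v[1],v[0]);print('r',r,'catch',t0-a)
xt=np.array([-.952,.307]);yt=np.array([.307,.952])
for n in(10,):
    q=[piv+.062*np.array([np.cos(t),np.sin(t)]) for t in np.linspace(t0,a+1.571,n+1)]
    for i in range(n): d=(q[i+1]-q[i])*100;print(round(d@xt,2),round(d@yt,2))
E
```

```text
time: 3.32
position: [0.4718, 0.0949, 0.1662]
tool_rot: [0.155, 0.988, 0.0, -0.0]
ft_force: [0.4, 0.6, -0.2]
grip_width: 0.0155
grip_force: 15.0
r 0.0612843415256956 catch 0.2931240263508772
0.45 -0.65
0.37 -0.7
0.27 -0.74
0.18 -0.77
0.08 -0.79
-0.02 -0.79
-0.13 -0.78
-0.22 -0.76
-0.32 -0.72
-0.41 -0.68
```

```bash
python3 -m crank '[[0.45,-0.65,0,0,0,0,1],[0.37,-0.7,0,0,0,0,1],[0.27,-0.74,0,0,0,0,1],[0.18,-0.77,0,0,0,0,1],[0.08,-0.79,0,0,0,0,1]]'
python3 -m crank '[[-0.02,-0.79,0,0,0,0,1],[-0.13,-0.78,0,0,0,0,1],[-0.22,-0.76,0,0,0,0,1],[-0.32,-0.72,0,0,0,0,1],[-0.41,-0.68,0,0,0,0,1]]'
python3 -m crank '[[0,0,0,0,0,0,1],[0,0,0,0,0,0,1],[0,0,0,0,0,0,1]]'
python3 - <<'E'
from h import *
P=np.array([.544,.0555]);a=np.radians(106.85);ex=np.array([np.sin(a),-np.cos(a)]);piv=P-.04*ex
g=robot.get_obs()['position'][:2];v=g-piv;print(np.hypot(*v),np.arctan2(v[1],v[0])%6.2832-a)
a=snap('scene','s2');b=snap('side','d2')
E=np.zeros((450,798,3),np.uint8)
E[:,:510]=cv2.resize(a[140:290,190:360],None,fx=3,fy=3,interpolation=2);E[:336,510:]=cv2.resize(b[165:305,180:300],None,fx=2.4,fy=2.4,interpolation=2)
cv2.imwrite('pics/m3.png',E[:,:,::-1])
E
```

```text
time: 3.95
position: [0.4451, 0.0645, 0.1662]
tool_rot: [0.155, 0.988, 0.0, -0.003]
ft_force: [-1.1, 4.9, 1.7]
grip_width: 0.0158
grip_force: 15.0
time: 4.58
position: [0.4456, 0.025, 0.1662]
tool_rot: [0.155, 0.988, -0.0, -0.001]
ft_force: [-2.8, 4.2, 2.7]
grip_width: 0.0155
grip_force: 15.0
time: 4.95
position: [0.446, 0.0249, 0.1662]
tool_rot: [0.155, 0.988, -0.001, -0.001]
ft_force: [-5.1, -2.7, 4.5]
grip_width: 0.0156
grip_force: 15.0
0.06269411152805442 1.585389812470415
```

View pics/m3.png

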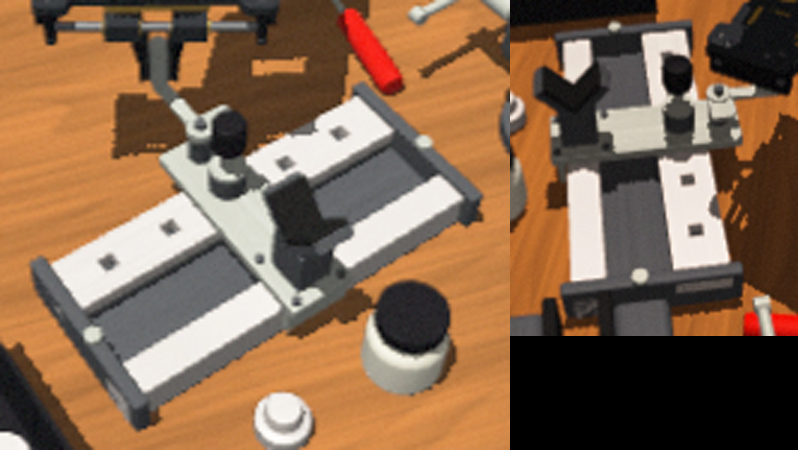

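The arm (pivot (200,130), post (160,75) in the scene crop) lies in line with the carriage plate, i.e. square. Release, rise, and move over the knob.

```bash
python3 -m crank '[[0,0,0,0,0,0,0.6],[0,0,0,0,0,0,0.4],[0,0,0,0,0,0,0],[0,0,0,0,0,0,0],[0,0,0,0,0,0,0]]'
python3 -m crank '[[0,0,-2,0,0,0,0],[0,0,-3,0,0,0,0],[0,0,-3,0,0,0,0],[-4.1,2.95,0,0,0,0,0],[-4.1,2.95,0,0,0,0,0]]'
python3 -m crank '[[0,0,0,0,0,0,0],[0,0,0,0,0,0,0]]'
python3 - <<'E'
from h import *
a=snap('wrist','w3');snap('scene','s3');snap('side','d3')
a=np.array(a);b=cams  # view
s=cv2.imread('pics/s3.png')[120:290,190:360];d=cv2.imread('pics/d3.png')[165:305,180:300]
E=np.zeros((384,512+280,3),np.uint8);E[:,:512]=a[:,:,::-1];E[:280,512:]=cv2.resize(s,(280,280),interpolation=2)
cv2.imwrite('pics/m4.png',E);print(proj('w3',[.543,.0557,.132]),robot.get_obs()['position'])
E
```

```text
time: 5.68
position: [0.4469, 0.0253, 0.1662]
tool_rot: [0.155, 0.988, -0.0, 0.0]
ft_force: [-0.0, -0.3, 0.4]
grip_width: 0.0577
grip_force: 0.0
time: 6.3
position: [0.5441, 0.0566, 0.2472]
tool_rot: [0.156, 0.988, -0.0, 0.001]
ft_force: [0.7, -0.6, 0.1]
grip_width: 0.0866
grip_force: 0.0
time: 6.55
position: [0.5417, 0.0565, 0.2456]
tool_rot: [0.155, 0.988, -0.0, -0.001]
ft_force: [-0.5, -0.7, -0.6]
grip_width: 0.0873
grip_force: 0.0
[258.79486408 213.01582621] [0.5414533  0.05618629 0.24595393]
```

View pics/m4.png

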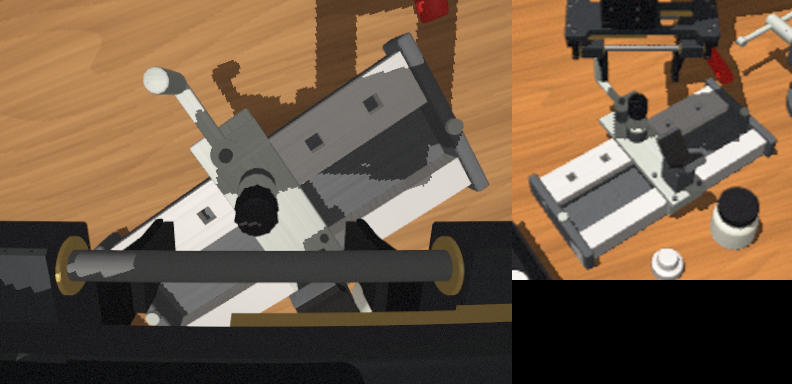

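The wrist view shows the knob top at (256,213) against a predicted (259,213), so alignment is good to about 1 mm. The lever points squarely away at (156,80). Descend and grip.

```bash
python3 - <<'E'
from h import *
p=onz('w3',(156,80),.135)[:2];k=onz('w3',(256,213),.132)[:2];v=p-k;print(p,k,np.hypot(*v),(np.arctan2(v[1],v[0])%6.2832)-np.radians(106.85))
E
python3 -m crank '[[0,0,3,0,0,0,0],[0,0,3,0,0,0,0],[0,0,1.9,0,0,0,0],[0,0,0,0,0,0,0.6],[0,0,0,0,0,0,1]]' 35
python3 -m crank '[[0,0,0,0,0,0,1],[0,0,0,0,0,0,1],[0,0,0,0,0,0,1],[0,0,0,0,0,0,1],[0,0,0,0,0,0,1]]'
```

```text
[0.44731436 0.02461118] [0.54244306 0.0540085 ] 0.09956742398851043 1.5764406008762544
time: 7.32
position: [0.543, 0.0561, 0.1679]
tool_rot: [0.155, 0.988, 0.0, 0.0]
ft_force: [-0.9, -0.6, -0.6]
grip_width: 0.0745
grip_force: 0.0
time: 7.95
position: [0.542, 0.056, 0.1673]
tool_rot: [0.155, 0.988, -0.001, -0.001]
ft_force: [-2.3, -2.6, 2.8]
grip_width: 0.0274
grip_force: 35.0
```

```bash
python3 -m crank '[[0,0,-0.5,0,0,0,1],[0,0,-0.5,0,0,0,1],[0,0,-0.3,0,0,0,1],[0,0,0,0,0,0,1],[0,0,0,0,0,0,1]]'
```

```text
time: 8.57
position: [0.5419, 0.0563, 0.1798]
tool_rot: [0.155, 0.988, -0.0, -0.001]
ft_force: [-2.6, -3.8, -8.7]
grip_width: 0.027
grip_force: 35.0
```

```bash
python3 -m crank '[[0.684,0.986,0,0,0,0,1],[0.684,0.986,0,0,0,0,1],[0.684,0.986,0,0,0,0,1],[0.684,0.986,0,0,0,0,1],[0.684,0.986,0,0,0,0,1]]'
python3 -m crank '[[0,0,0,0,0,0,1],[0,0,0,0,0,0,1]]'
```

```text
time: 9.2
position: [0.5245, 0.1142, 0.1798]
tool_rot: [0.155, 0.988, -0.0, -0.001]
ft_force: [-2.8, -4.4, -10.3]
grip_width: 0.0266
grip_force: 35.0
time: 9.45
position: [0.5244, 0.1145, 0.1799]
tool_rot: [0.155, 0.988, 0.0, -0.001]
ft_force: [-4.1, 1.4, -9.9]
grip_width: 0.0272
grip_force: 35.0
```

Travel is 60.8 mm, so lower the pin.

```bash
python3 -m crank '[[0,0,0.5,0,0,0,1],[0,0,0.5,0,0,0,1],[0,0,0.3,0,0,0,1],[0,0,0,0,0,0,1],[0,0,0,0,0,0,1]]'
python3 - <<'E'
from h import *
s=snap('scene','s4')[120:290,190:360];d=snap('side','d4')[165:305,180:300]
E=np.zeros((510,798,3),np.uint8);E[:,:510]=cv2.resize(s,(510,510),interpolation=2);E[:336,510:]=cv2.resize(d,(288,336),interpolation=2)
cv2.imwrite('pics/m5.png',E[:,:,::-1])
o=robot.get_obs();print(o['position'],o['ft_force'])
E
```

```text
time: 10.07
position: [0.5246, 0.1138, 0.1674]
tool_rot: [0.156, 0.988, 0.0, -0.001]
ft_force: [-5.2, 0.7, -6.0]
grip_width: 0.027
grip_force: 35.0
[0.52463915 0.1137588  0.16737334] [-6.9288803   0.53164731 -6.41587757]
```

View pics/m5.png

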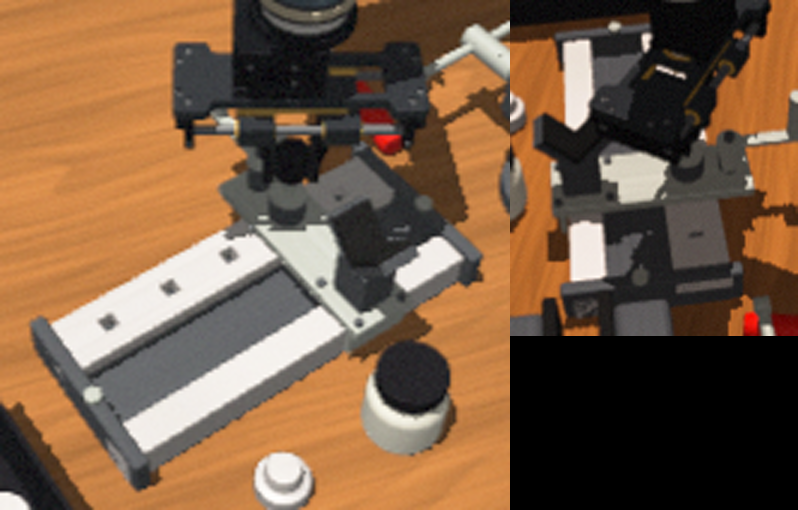

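The carriage now covers the fourth hole position, three holes are visible (108,320), (169,287), (229,254), and the lever still points out. The −6 N vertical force suggests I'm still carrying the spring, so I'll press down a little to be sure the pin is home.

```bash
python3 -m crank '[[0,0,0.1,0,0,0,1],[0,0,0.1,0,0,0,1],[0,0,0,0,0,0,1],[0,0,0,0,0,0,1]]'
```

```text
time: 10.68
position: [0.5247, 0.1136, 0.1672]
tool_rot: [0.155, 0.988, -0.0, -0.001]
ft_force: [-7.2, -0.4, 7.1]
grip_width: 0.0271
grip_force: 35.0
```

Contact force turned positive at the same height as at the start (0.1672), so the pin is home. One last wrist look at the lever and knob.

```bash
python3 - <<'E'
from h import *
snap('wrist','w5');a=np.radians(106.85);k=np.array([.543,.0552])+.06*np.array([np.cos(a),np.sin(a)])
for t in(1.396,1.571,1.746):
    p=k+.04*np.array([np.cos(a+1.571),np.sin(a+1.571)])+.062*np.array([np.cos(a+t),np.sin(a+t)]);print(proj('w5',[*p,.135]))
E
```

```text
[116.88160225  45.96752848]
[92.15656122 62.64025988]
[71.68546748 83.38101631]
```

View pics/w5.png

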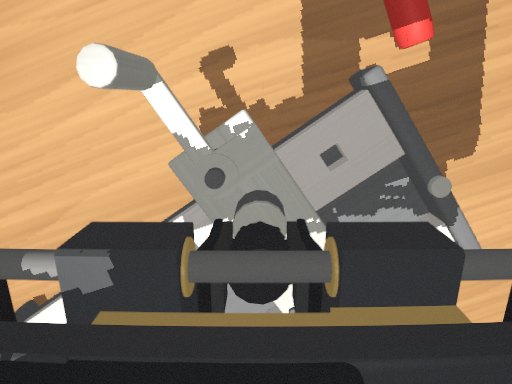

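The post top is at (97,65) against (92,63) for exactly square, well within 10°. The knob is gripped at (260,262) and only the end hole (332,156) is still open. Handing in.

```bash
python3 -c "
from rig import ticket
print(ticket.hand_in())"
```

```text
the job is handed in; nothing more can be done
None
```

The job is handed in, with no verdict returned: by my readings the catch lever is square, the carriage is one hole (60 mm) nearer the vice with the pin home, the knob is still gripped at 35 N, and I saw no contact with the loose things.

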